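# Set the saw's feed valve and hold the ratchet lever at the fourth click

### The arm

A 7-joint arm with a two-finger parallel gripper is mounted at the origin on the work surface. World frame = base frame: x ahead of the robot, y to its left, z up, the work surface at z = 0. Lengths are in m, angles in rad, forces in N, time in s.
With the tool pointing down it reaches from about 0.4 to 0.875 m from the base axis. Payload 19.3 kg.
Tool frame: the origin (TCP) lies midway between the tips of the shut fingers; the grasp point (between the pads) lies 19 mm behind it; z points along the fingers, y is the line along which they close (so a half turn about z gives the same grasp; the last joint's range is limited). The gripper opens to 85 mm and grips with 20 to 120 N. Pads are 22 mm wide; open, the fingers measure 114 mm over their backs; the gripper's body (76 mm by 85 mm) begins 54 mm behind the grasp point. The pads swing forward as they close: fully open they stand 13 mm farther back than shut.
Start: joints at [-1.172, 0.521, -0.036, 1.599, 0.021, 1.021, -0.113], TCP at [0.282, 0.558, 0.231] pointing down, gripper open.
Joint ranges: [-2.91, 2.91], [-0.3, 2.13], [-1.5, 1.42], [0.17, 2.43], [-1.26, 4.41], [0.16, 1.93], [-2.52, 2.52]. Speed limits (rad/s): [1.89, 1.89, 2.39, 2.39, 3.01, 3.01, 3.01].

### API

Orientations are given as [roll, pitch, yaw] about the fixed x, y, z axes, in that order (R = Rz(yaw) Ry(pitch) Rx(roll)).
In Python, from workcell import * gives the robot as it stands. The module is installed in compiled form; this text tells all that it offers.
- The arm moves only by the tool play_rows, never from a script. Its argument "deltas" is a list of rows, each a list of 7 numbers: the shift along the tool's x, y, z in units of 500 mm (1.0 is 500 mm), then the turn, a rotation vector about the tool's x, y, z in units of 120 degrees (1.0 is 120 degrees), then the closure, from 0 (fully open) to 1 (shut). A call has 1 to 10 rows; each row is the pose to reach, as a shift and turn from the pose commanded when the call began, along the tool's axes at that moment; what a row does not reach only later rows make up. A row lasts 1/10 s, in which the tool goes at most 50 mm and 8.59 degrees, less where a joint would pass 70% of its speed; a pose out of reach is approached as far as the arm can. A call with a number of a shift or a turn outside -1 to 1 is refused whole. A call with a gripper value outside its range is refused whole. The fingers move at their own pace and stop on an object; "newtons" is the grip in N (left out, the last holds). Time passes only in rows, so rows that repeat a pose let the fingers close. It gives the time, the measured TCP pose, the force, the opening and the grip force at its end, in the units of the state.
- observe(): the state, without advancing time (a new reading comes with each control period).
- grab_frame(name): name is "side" or "top" or "wrist"; returns the picture (400x640x3 uint8, red, green, blue); there is no depth.
- get_calibration(name): a dict with "fovy" (degrees; the focal length in pixels is half the picture's height over the tangent of half this angle, whatever the lens; pixels are square), "cx", "cy" (the principal point, pixels), "xyz" and "rotation" of the camera in the world. Camera axes: x right, y down, z forward; pixel columns grow to the right and rows downward; lengths in m; the calibration is good to about 2 mm. A picture is of the moment at which its call begins: read the wrist's pose just before it. get_calibration takes no time and is no camera call; for the wrist camera it gives the pose at the moment of the call.
- job_done(): hands the job in; it is judged then, once.
The state is a dict: "clock": time; "qpos": joint angles; "qd": joint speeds; "joint_efforts": joint torques, N m; "position": TCP position; "tool_rot": TCP orientation; "force": force on the tool from outside, world axes, zero at the start; "moment": the same for the moment, N m; "grip_width": finger opening in m; "finger_force": force on a finger pad.
Only numpy, scipy, OpenCV 4.12 (cv2) and the standard library are available. Lean on these libraries where they do the work, as an engineer would, in place of code of your own. Each camera call takes 0.05 s, during which the arm holds its last target. There are 200 camera calls.

### The job

Get the bandsaw's feed ready for a trial cut: first turn the feed knob on the brass valve clockwise until its pointer stands at the little steel setting tab clamped to the scale plate. Then swing the ratchet lever by its upright handle counter-clockwise (seen from above), away from its rest stop, by exactly four clicks, feeling them as you go; never let it pass over a fifth, and finish while still holding the lever at the fourth click, since it springs back if let go. Leave the knob set and the loose things on the table undisturbed.

Things in the scene. Friction and masses are not known exactly. Their poses are not given: they have to be found in the camera images.
- feed_knob (a joint): angle of the black feed knob on the brass valve, rad; grows as the knob is turned clockwise seen from above; stops at 0 and 4.71; it stays where it is left (friction about 0.06 N m). It starts 0.6 to 1.4 rad short of the tab
- knob_grip (a point): point on the knob's vertical turning axis at the height to grip. The knob has an upright straight grip bar 46 mm long, 14 mm wide, along this point's x axis (pinch across its y axis); bar top 13 mm above this point, a 48 mm skirt disc 24 mm below it, the 92 mm white scale plate 32 mm below it
- knob_pointer (a point): tip of the knob's pointer, 34 mm from the turning axis, on the +x side of the knob, turning with it
- knob_mark (a point): point beside the steel setting tab, at 34 mm from the turning axis and within 2 mm of the pointer's height, where the pointer tip must come. The tab itself (12 x 8 x 8 mm, with a thin line inward) is clamped to the rim of the scale plate, 46 to 58 mm from the axis; its angle varies
- ratchet_lever (a joint): angle of the ratchet lever, rad; 0 at its rest stop, grows counter-clockwise seen from above, end stop 1.45. A return spring (9 N at the handle at rest, 10 N at the fourth click) drives it back to 0 when let go, past the clicks. After free travel that differs each time, the first click falls at 0.16 to 0.36 rad; then one click every 0.17 rad (20 mm at the handle), seven in all
- lever_grip (a point): middle of the lever's upright black round handle, on its axis: 18 mm across, 55 mm tall, from 28 mm below this point (where the 14 mm wide flat lever arm begins) to 27 mm above; it stands 120 mm from the pivot and swings level. Resistance always points back to the rest stop. Fingers closed loosely round the handle feel the clicks best; a hard pinch masks them
- lever_pivot (a point): point on the lever's vertical pivot axis, at the height of lever_grip, over the middle of the round-topped ratchet housing (cast foot 150 x 130 mm, round top plate 152 mm across, 54 mm lower than this point)
- lever_pawl (a point): point of the lever over its sprung pawl, 60 mm from the pivot towards the handle, 46 mm lower than lever_grip. Felt at the handle, resistance is 10 to 12 N while the pawl climbs a tooth, then dips by some 4 to 5 N within 8 mm of travel as it drops over the crest (that fall is the click), then jumps up again where the pawl sits in the gap and meets the next tooth: the place to stop
- quadrant: steel quadrant with seven saw teeth (long ramp, short back, 2 mm high) at 63 mm radius, 0.17 rad apart, on the housing's top plate under the lever arm, at an angle that differs each time; origin on the pivot axis at table height. Its x axis runs midway between the crests of the fourth and fifth teeth; the pawl sits in that gap at the fourth click; y is the way the lever advances
- nut_mid (a point): loose hexagonal steel nut, 36 mm across corners, 16 mm thick, lying flat; a bystander; this point is in it, half-way up (for long things about the middle)
- spanner_mid (a point): loose steel spanner 170 mm long, lying flat; a bystander; this point is in it, half-way up (for long things about the middle)
- offcut_mid (a point): loose square aluminium bar offcut 90 x 30 x 30 mm, lying; a bystander; this point is in it, half-way up (for long things about the middle)
- slug_mid (a point): loose upright steel round-bar slug, 40 mm across, 50 mm tall; a bystander; this point is in it, half-way up (for long things about the middle)
- oil_mid (a point): loose grey bottle 60 mm across, 150 mm tall; a bystander; this point is in it, half-way up (for long things about the middle)
- brush_mid (a point): loose brush 200 mm long, lying; a bystander; this point is in it, half-way up (for long things about the middle)
There are look-alikes about, which are no part of the job. Leave any blue or purple look-alike of the part that bears feed_knob alone.

How it is judged:
By the outcome, as a careful person would: the job done as asked, in the order asked, and still so for the second after the job is handed in, while the arm keeps its last pose, push and grip.
It also fails if it takes over 72 s, if anything falls off the work surface, if the arm or the gripper's body presses on something with over 40 N, if the wrist force passes 120 N, or if a joint passes its speed limit or range.

## Working session

There is one attempt and no reset: what is moved stays moved. The work goes in short steps, Python scripts to look and compute and a tool call to move; the robot and the scene stay as the last step left them, time stands still between calls to the robot, and variables do not carry over. Pictures are saved under pics/ and viewed, at most 10 in all, crops included, and the job is handed in when it is done.

Besides the shell and the picture viewer there is one more tool, called after "Call:" as a command line: name --pt "numbers of a row" for each row, then --argument value for the rest. play_rows: Moves the arm, as the interface text tells. Its arguments: {"type":"object","properties":{"deltas":{"type":"array"},"newtons":{"type":"number"}},"required":["deltas"]}

```bash
mkdir -p pics; cat > h.py <<'E'
import numpy as np, cv2
from workcell import *
from scipy.spatial.transform import Rotation as R
def ray(c,u,v):
    f=200/np.tan(np.radians(c["fovy"])/2)
    d=np.array([(u-c["cx"])/f,(v-c["cy"])/f,1.]); M=np.array(c["rotation"])
    if M.shape!=(3,3): M=R.from_euler('xyz',M).as_matrix()
    return np.array(c["xyz"]),M@d
def at(c,u,v,z):
    o,d=ray(c,u,v); return o+d*(z-o[2])/d[2]
def proj(c,p):
    f=200/np.tan(np.radians(c["fovy"])/2); M=np.array(c["rotation"])
    if M.shape!=(3,3): M=R.from_euler('xyz',M).as_matrix()
    q=M.T@(np.array(p)-np.array(c["xyz"])); return q[:2]/q[2]*f+[c["cx"],c["cy"]]
E
python3 - <<'E'
from h import *
for n in("side","top"):
    im=grab_frame(n)[:,:,::-1]; cv2.imwrite(f"pics/{n}0.png",im); print(n,get_calibration(n))
s=observe(); print({k:np.round(v,3) for k,v in s.items()})
E
```

```text
side {'fovy': 44.17037925863983, 'cx': 307.9784049286381, 'cy': 201.90167336415655, 'xyz': array([-0.17311235, -0.93325867,  1.10513983]), 'rotation': array([-2.26825238, -0.01268996, -0.66072544])}
top {'fovy': 42.56934010698014, 'cx': 315.3518256851261, 'cy': 202.28920846816123, 'xyz': array([ 0.3683686 , -0.01348847,  1.36503834]), 'rotation': array([-3.00130574,  0.02156095, -1.58947179])}
{'clock': np.float64(0.1), 'qpos': array([-1.172,  0.522, -0.036,  1.6  ,  0.021,  1.021, -0.113]), 'qd': array([-0.001, -0.001,  0.   , -0.002, -0.001,  0.   ,  0.   ]), 'joint_efforts': array([ 3.0000e-03, -9.2848e+01,  1.9850e+00, -3.7053e+01,  1.8000e-02,
        5.0000e-03, -0.0000e+00]), 'position': array([0.282, 0.557, 0.231]), 'tool_rot': array([-3.141,  0.   ,  2.673]), 'force': array([-0.576, -0.088,  0.407]), 'moment': array([0.007, 0.005, 0.056]), 'finger_force': np.float64(0.0), 'grip_width': np.float64(0.085)}
```

View pics/top0.png

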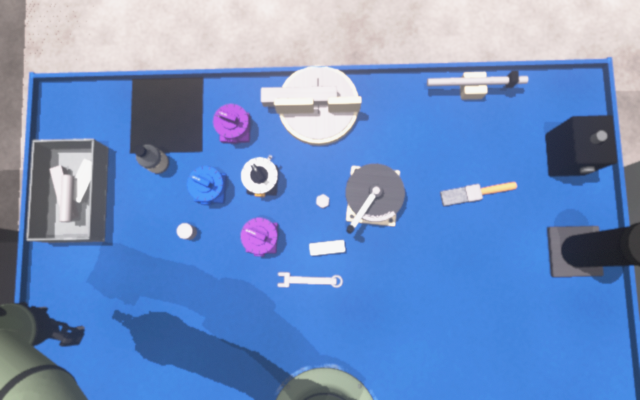

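View pics/side0.png

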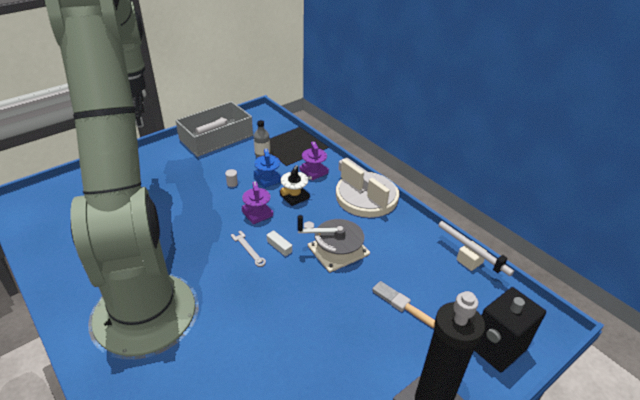

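The top view shows the brass valve knob near (259,175), the lever pivot near (376,190) and the handle near (350,229). Next I enlarge both.

```bash
python3 - <<'E'
from h import *
a=cv2.imread("pics/top0.png");b=cv2.imread("pics/side0.png")
def c(i,x,y,w,h,s): return cv2.resize(i[y:y+h,x:x+w],None,fx=s,fy=s,interpolation=cv2.INTER_CUBIC)
m=np.vstack([np.hstack([c(a,230,150,50,50,6),c(a,335,160,83,50,6)[:, :498]]),np.hstack([c(b,270,155,50,50,6),c(b,290,210,83,50,6)])])
cv2.imwrite("pics/m1.png",m)
E
```

```text
(no output)
```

View pics/m1.png

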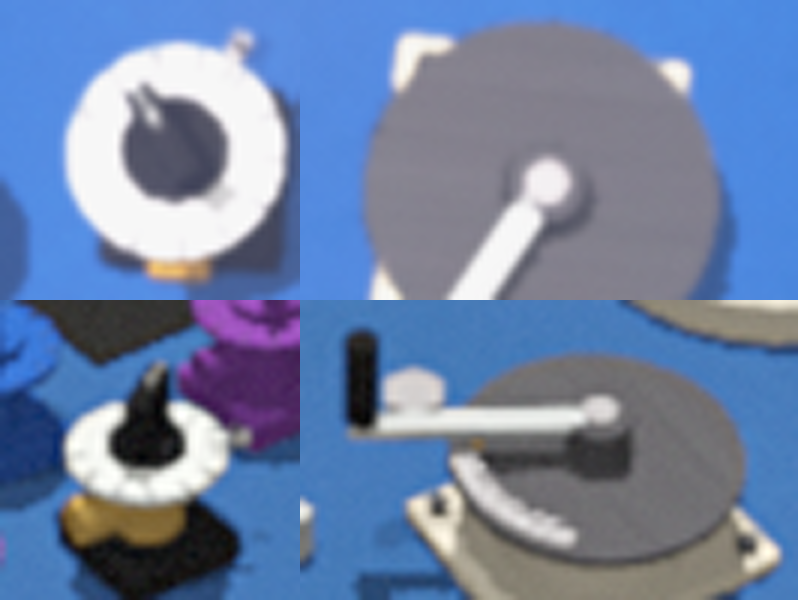

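Knob plate centre is at top (259.3,175.3) and side (294.5,180). The tab is at top (270,157), and the pointer goes up-left. Lever pivot is at top (376.2,190.3) and side (340,228.3); handle is at side (300.1,223).

```bash
cat >> h.py <<'E'
def tri(obs):
    A=np.zeros((3,3));b=np.zeros(3)
    for c,u,v in obs:
        o,d=ray(c,u,v);d=d/np.linalg.norm(d);P=np.eye(3)-np.outer(d,d);A+=P;b+=P@o
    p=np.linalg.solve(A,b); return p,[np.round(proj(c,p)-[u,v],1) for c,u,v in obs]
E
python3 - <<'E'
from h import *
t,s=get_calibration("top"),get_calibration("side")
for n,a,b in (("plate",(259.3,175.3),(294.5,180)),("tab",(270.2,157.2),(310.3,177.8)),("pivot",(376.2,190.3),(340,228.3)),("handle",(350,229),(300.2,221))):
    print(n,*tri([(t,*a),(s,*b)]))
w=get_calibration("wrist");o=observe();T=R.from_euler('xyz',o["tool_rot"])
print("cam in tool",T.inv().apply(w["xyz"]-o["position"]),(T.inv()*R.from_euler('xyz',w["rotation"])).as_matrix().round(3),w["fovy"])
print(np.linalg.norm(o["position"][:2]))
p=at(t,350,229,.15);print(p)
E
```

```text
plate [0.62614473 0.15249885 0.07320952] [array([ 0.4, -0.7]), array([-0.6,  0.1])]
tab [0.67181313 0.12331614 0.07947641] [array([ 0.5, -0.8]), array([-0.7,  0.1])]
pivot [ 0.57684056 -0.14325869  0.09420139] [array([ 0.4, -0.6]), array([-0.6,  0.1])]
handle [ 0.47871308 -0.07373673  0.12710931] [array([ 0.5, -0.8]), array([-0.8,  0.1])]
cam in tool [ 0.07487671 -0.00053821 -0.1434689 ] [[-0.    -0.956 -0.294]
 [ 1.     0.    -0.001]
 [ 0.001 -0.294  0.956]] 65.13469183239768
0.6247111327997937
[ 0.47474668 -0.07141505  0.15      ]
```

```bash
cat >> h.py <<'E'
def go(p,yaw,cmd=None):
    "print row to reach TCP p, tool down, yaw deg; cmd=(pos,yaw deg) commanded pose"
    o=observe()
    P,T=(o["position"],R.from_euler('xyz',o["tool_rot"])) if cmd is None else (np.array(cmd[0]),R.from_euler('xyz',[180,0,cmd[1]],degrees=True))
    G=R.from_euler('xyz',[180,0,yaw],degrees=True)
    print(np.round(T.inv().apply(np.array(p)-P)/.5,4),np.round((T.inv()*G).as_rotvec(degrees=True)/120,4))
E
python3 - <<'E'
from h import *
go([.626,.152,.21],211)
E
```

```text
[-0.9795 -0.4125  0.0421] [-4.000e-04 -2.000e-04 -4.822e-01]
```

Call:
play_rows --pt "-0.1 -0.04 0.004 0 0 -0.04 0" --pt "-0.18 -0.075 0.008 0 0 -0.09 0" --pt "-0.26 -0.11 0.012 0 0 -0.14 0" --pt "-0.34 -0.145 0.016 0 0 -0.19 0" --pt "-0.43 -0.18 0.02 0 0 -0.24 0" --pt "-0.52 -0.22 0.022 0 0 -0.29 0" --pt "-0.61 -0.255 0.026 0 0 -0.34 0" --pt "-0.7 -0.295 0.03 0 0 -0.39 0" --pt "-0.79 -0.33 0.034 0 0 -0.44 0" --pt "-0.87 -0.365 0.038 0 0 -0.482 0"

```text
clock: 1.1
position: [0.5893, 0.1959, 0.212]
tool_rot: [-3.141, -0.0, -2.597]
force: [0.3, 0.3, -0.3]
grip_width: 0.0853
finger_force: 0.0
```

```bash
python3 - <<'E'
from h import *
o=observe();print(o["position"],o["tool_rot"],o["qpos"],o["clock"])
go([.626,.152,.21],211)
E
```

```text
[0.58928635 0.19590771 0.21198307] [-3.14144715e+00 -3.26103771e-04 -2.59749945e+00] [-0.28519877  0.53985477 -0.19333107  1.62406366  0.11865267  0.98948437
  1.59790978] 1.1
[-0.0174 -0.1131  0.004 ] [-0.0001 -0.0002  0.0015]
```

Call:
play_rows --pt "-0.01 -0.07 0.002 0 0 0 0" --pt "-0.017 -0.113 0.004 0 0 0 0" --pt "-0.017 -0.113 0.004 0 0 0 0" --pt "-0.017 -0.113 0.004 0 0 0 0"

```text
clock: 1.5
position: [0.6241, 0.1541, 0.2098]
tool_rot: [3.141, -0.001, -2.601]
force: [-0.1, 0.4, -0.2]
grip_width: 0.0852
finger_force: 0.0
```

```bash
python3 - <<'E'
from h import *
import json
o=observe();print(o["position"],o["tool_rot"])
c=get_calibration("wrist"); im=grab_frame("wrist")[:,:,::-1]
json.dump({k:np.array(v).tolist() for k,v in c.items()},open("w1.json","w"))
for p in ((.626,.152,.073),(.626,.152,.118),(.672,.123,.079)): print(proj(c,p))
cv2.imwrite("pics/w1f.png",im)
u,v=proj(c,(.626,.152,.09)).astype(int)
x=max(0,u-130);y=max(0,v-100)
print(x,y);cv2.imwrite("pics/w1.png",cv2.resize(im[y:y+200,x:x+260],None,fx=3,fy=3,interpolation=cv2.INTER_CUBIC))
E
```

```text
[0.62408395 0.15409229 0.20984118] [ 3.14105831e+00 -7.44715039e-04 -2.60148604e+00]
[322.63673714 191.03094774]
[322.1689966  205.90454917]
[270.56439912 218.15805244]
192 96
```

View pics/w1.png

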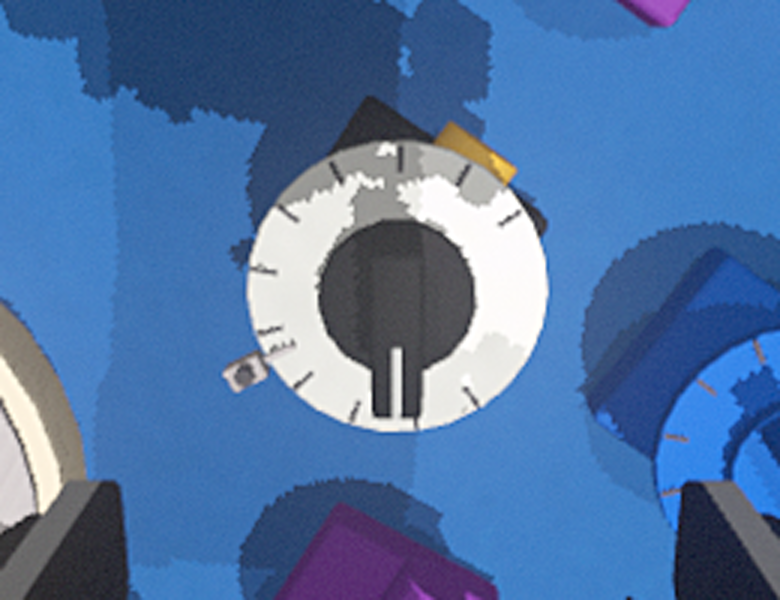

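The plate centre is at full-frame (324.5,191.3) and the tab at (274,220). The bar and pointer line up with u≈324.4, tip at v≈234.

```bash
python3 - <<'E'
from h import *
import json
c=json.load(open("w1.json"))
f=lambda x,y,z:at(c,192+x/3,96+y/3,z)
for zp in(.071,.0735,.076):
    C=f(397.5,286,zp); r=[np.linalg.norm(f(x,y,zp)-C) for x,y in((248,286),(547,286),(397.5,140),(397.5,432))]
    tb=f(246,372,zp+.004)-C; tl=f(265,353,zp)-C;tl2=f(290,345,zp)-C; tip=f(397,416,zp+.006)-C
    b1=f(397,370,zp+.03);b0=f(396,257,zp+.045)
    an=lambda d:np.degrees(np.arctan2(d[1],d[0]))
    print(C.round(4),np.round(r,4),"tab",an(tb),np.hypot(*tb[:2]),an(tl),an(tl2),"tip",an(tip),np.hypot(*tip[:2]),an(f(397,416,.1)-f(397,300,.1)), "yaw",np.degrees(observe()["tool_rot"][2]))
E
```

```text
[0.6258 0.1539 0.071 ] [0.0465 0.0465 0.045  0.0494] tab -29.589951875583512 0.05493863361640516 -31.42886468428048 -29.45657474027674 tip 30.697264959685082 0.04118329277415872 30.888566779519167 yaw -148.9836316071714
[0.6252 0.1536 0.0735] [0.0461 0.0461 0.0446 0.049 ] tab -29.598828880897017 0.054440356567958946 -31.42886468428048 -29.456574740276757 tip 30.6973844449109 0.04079603123891617 30.888566779519167 yaw -148.9836316071714
[0.6247 0.1532 0.076 ] [0.0457 0.0457 0.0442 0.0485] tab -29.60786988441252 0.05394208085045378 -31.42886468428048 -29.456574740276693 tip 30.69750622033412 0.04040876970385452 30.888566779519167 yaw -148.9836316071714
```

Call:
play_rows --pt "-0.004 0.003 0.05 0 0 0 0" --pt "-0.004 0.003 0.1 0 0 0 0" --pt "-0.004 0.003 0.15 0 0 0 0" --pt "-0.004 0.003 0.19 0 0 0 0" --pt "-0.004 0.003 0.2 0 0 0 0" --pt "-0.004 0.003 0.2 0 0 0 0"

```text
clock: 2.15
position: [0.6247, 0.1574, 0.1101]
tool_rot: [3.141, -0.001, -2.6]
force: [-0.3, 0.2, 0.1]
grip_width: 0.0856
finger_force: 0.0
```

```bash
python3 - <<'E'
from h import *
o=observe();print(o["position"],np.degrees(o["tool_rot"]),o["force"])
go([.627,.1545,.09],211)
E
```

```text
[0.62468907 0.15735964 0.11011672] [ 1.79969268e+02 -4.81659461e-02 -1.48949455e+02] [-0.28307121  0.203854    0.06330159]
[-0.001  -0.0073  0.0402] [ 0.0003 -0.0004  0.0004]
```

Call:
play_rows --pt "-0.001 -0.007 0.02 0 0 0 0" --pt "-0.001 -0.007 0.04 0 0 0 0.3" --pt "-0.001 -0.007 0.04 0 0 0 1" --pt "-0.001 -0.007 0.04 0 0 0 1" --pt "-0.001 -0.007 0.04 0 0 0 1" --pt "-0.001 -0.007 0.04 0 0 0 1" --pt "-0.001 -0.007 0.04 0 0 0 1" --pt "-0.001 -0.007 0.04 0 0 0 1" --newtons 30

```text
clock: 2.95
position: [0.6273, 0.1546, 0.0909]
tool_rot: [3.141, 0.0, -2.6]
force: [-4.2, 3.5, 4.3]
grip_width: 0.0134
finger_force: 31.7
```

Call:
play_rows --pt "0 0 0 0 0 0.05 1" --pt "0 0 0 0 0 0.11 1" --pt "0 0 0 0 0 0.17 1" --pt "0 0 0 0 0 0.23 1" --pt "0 0 0 0 0 0.29 1" --pt "0 0 0 0 0 0.35 1" --pt "0 0 0 0 0 0.41 1" --pt "0 0 0 0 0 0.46 1" --pt "0 0 0 0 0 0.5 1" --pt "0 0 0 0 0 0.522 1"

```text
clock: 3.95
position: [0.6272, 0.1542, 0.0909]
tool_rot: [3.141, -0.001, 2.586]
force: [-4.7, 0.5, 6.9]
grip_width: 0.0132
finger_force: 31.8
```

Call:
play_rows --pt "0 0 0 0 0 0 1" --pt "0 0 0 0 0 0 1" --pt "0 0 0 0 0 0 0" --pt "0 0 0 0 0 0 0" --pt "0 0 0 0 0 0 0" --pt "0 0 0 0 0 0 0" --pt "0 0 -0.1 0 0 0 0" --pt "0 0 -0.17 0 0 0 0" --pt "0 0 -0.24 0 0 0 0" --pt "0 0 -0.24 0 0 0 0"

```text
clock: 4.95
position: [0.6296, 0.154, 0.2151]
tool_rot: [3.136, 0.005, 2.589]
force: [-0.2, 0.4, 0.3]
grip_width: 0.0854
finger_force: 0.0
```

```bash
python3 - <<'E'
from h import *
import json
o=observe();print(o["position"],np.degrees(o["tool_rot"]))
c=get_calibration("wrist"); im=grab_frame("wrist")[:,:,::-1]
json.dump({k:np.array(v).tolist() for k,v in c.items()},open("w2.json","w"))
u,v=proj(c,(.627,.1545,.09)).astype(int)
x=max(0,u-90);y=max(0,v-70)
print(x,y);cv2.imwrite("pics/w2.png",cv2.resize(im[y:y+140,x:x+180],None,fx=4,fy=4,interpolation=cv2.INTER_CUBIC))
E
```

```text
[0.6295705  0.15399475 0.21514841] [179.69631746   0.25856226 148.3159013 ]
234 119
```

View pics/w2.png

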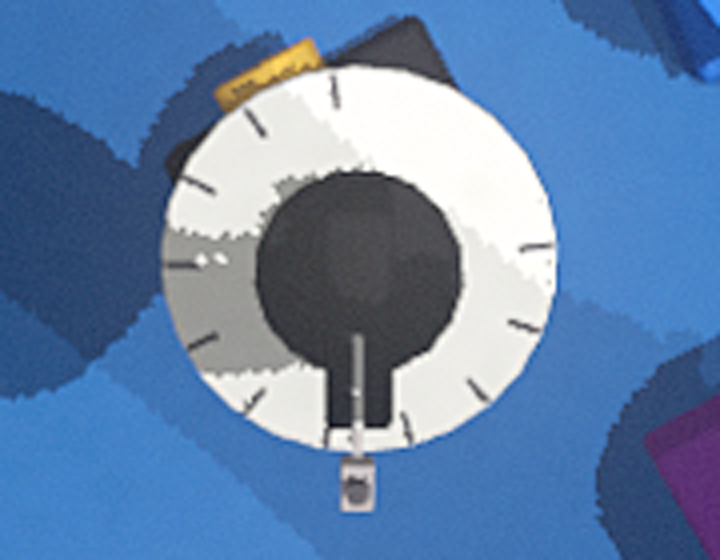

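The pointer and its white line (x≈358–360) are in line with the tab (x≈357.5), so the knob is set. On to the lever.

```bash
python3 - <<'E'
from h import *
go([.515,-.10,.27],145)
E
```

```text
[-0.0736 -0.551  -0.1164] [0.0015 0.0011 0.0277]
```

Call:
play_rows --pt "0 -0.05 -0.06 0 0 0.01 0" --pt "-0.015 -0.13 -0.116 0 0 0.02 0" --pt "-0.03 -0.22 -0.116 0 0 0.0277 0" --pt "-0.04 -0.31 -0.116 0 0 0.0277 0" --pt "-0.055 -0.4 -0.116 0 0 0.0277 0" --pt "-0.065 -0.49 -0.116 0 0 0.0277 0" --pt "-0.074 -0.54 -0.116 0 0 0.0277 0" --pt "-0.074 -0.551 -0.116 0 0 0.0277 0" --pt "-0.074 -0.551 -0.116 0 0 0.0277 0" --pt "-0.074 -0.551 -0.116 0 0 0.0277 0"

```text
clock: 6.0
position: [0.5147, -0.0992, 0.2678]
tool_rot: [-3.141, -0.001, 2.532]
force: [0.6, 0.9, 0.3]
grip_width: 0.0853
finger_force: 0.0
```

```bash
python3 - <<'E'
from h import *
import json
o=observe();print(o["position"],np.degrees(o["tool_rot"]))
c=get_calibration("wrist"); im=grab_frame("wrist")[:,:,::-1]
json.dump({k:np.array(v).tolist() for k,v in c.items()},open("w3.json","w"))
cv2.imwrite("pics/w3f.png",im)
print(proj(c,(.577,-.143,.071)),proj(c,(.479,-.074,.15)))
x,y=190,90
cv2.imwrite("pics/w3.png",cv2.resize(im[y:y+200,x:x+260],None,fx=3,fy=3,interpolation=cv2.INTER_CUBIC))
E
```

```text
[ 0.51466862 -0.09916259  0.26775631] [-1.79990872e+02 -4.38252352e-02  1.45078086e+02]
[325.74857318 238.85349521] [326.42500407 144.40062722]
```

View pics/w3.png

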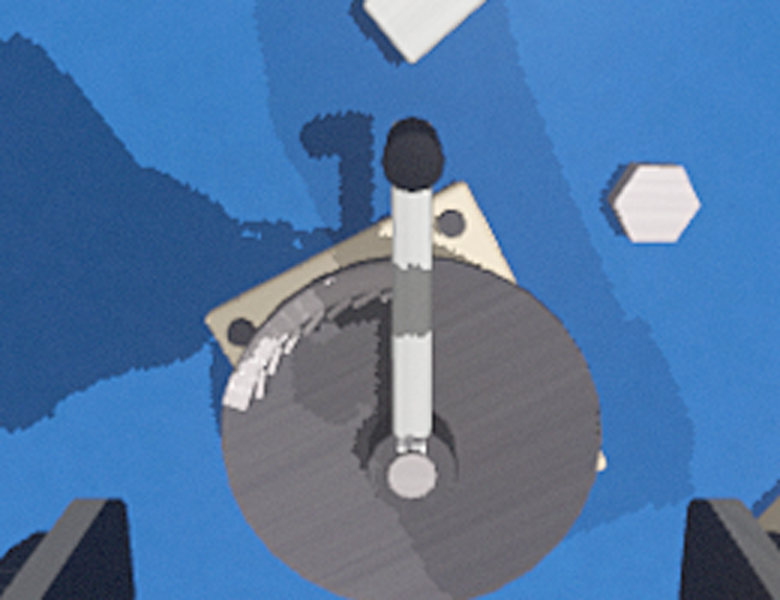

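The handle top is at crop (413,162), i.e. full (327.7,144), and the pivot bolt at full (327,248). The quadrant's teeth run along the left rim. I'll unwrap that rim about the pivot to estimate the tooth angles.

```bash
python3 - <<'E'
from h import *
import json
c=json.load(open("w3.json"));im=cv2.imread("pics/w3f.png")
f=lambda x,y,z:at(c,190+x/3,90+y/3,z)
for z in(.15,.155): print("handle",f(413,160,z))
for z in(.095,.1,.105): print("pivot",f(411.5,475,z))
L,Rr=f(222,420,.0715),f(601,420,.0715);print(L,Rr,np.linalg.norm(L-Rr))
P=f(411.5,475,.1);H=f(413,160,.153);d=H-P;th0=np.arctan2(d[1],d[0]);print(np.degrees(th0),np.hypot(*d[:2]))
# unwrap: cols angle 0..1.5 rad from th0 CCW, rows radius 50..80mm
N=780;A=np.linspace(-.1,1.6,N);rr=np.linspace(.08,.046,250)
t,s=get_calibration("top"),get_calibration("side"); sd=cv2.imread("pics/side0.png")
def unw(c,im,z):
    F=200/np.tan(np.radians(c["fovy"])/2);M=R.from_euler('xyz',c["rotation"]).as_matrix()
    X=P[0]+np.outer(rr,np.cos(th0+A));Y=P[1]+np.outer(rr,np.sin(th0+A))
    q=(np.stack([X,Y,np.full_like(X,z)],-1)-np.array(c["xyz"]))@M
    return cv2.remap(im,(q[...,0]/q[...,2]*F+c["cx"]).astype(np.float32),(q[...,1]/q[...,2]*F+c["cy"]).astype(np.float32),cv2.INTER_CUBIC)
o=np.vstack([unw(c,im,.076),unw(s,sd,.076)])
for k in range(17):
    x=int((k*.1+.1)/1.7*N)
    if x<N: cv2.line(o,(x,0),(x,8),(0,0,255),1)
cv2.imwrite("pics/unw.png",o)
E
```

```text
handle [ 0.47887042 -0.07265954  0.15      ]
handle [ 0.47837804 -0.07235658  0.155     ]
pivot [ 0.57851664 -0.14216005  0.095     ]
pivot [ 0.57653473 -0.14081115  0.1       ]
pivot [ 0.57455282 -0.13946225  0.105     ]
[ 0.52632297 -0.19561067  0.0715    ] [ 0.61076616 -0.07459656  0.0715    ] 0.14756377223682937
145.10168088071717 0.11943852326945284
```

View pics/unw.png

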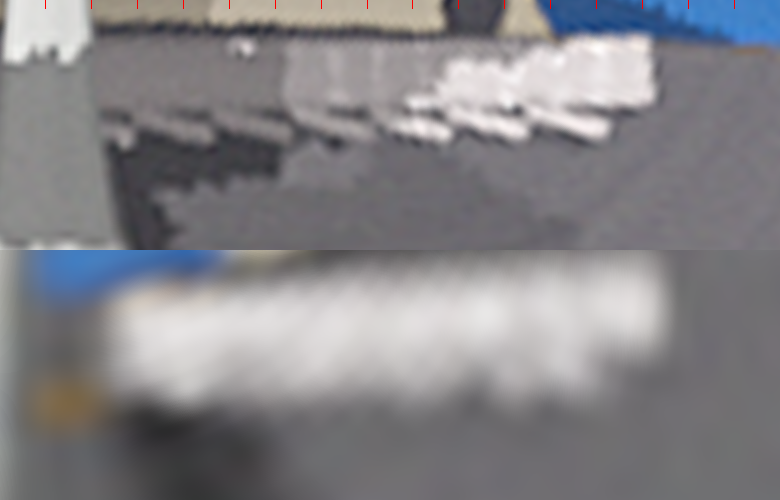

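The tooth crests show at lever angles of about 0.18, 0.36, 0.53, 0.70, 0.87, 1.04 and 1.21 rad. The fourth gap should therefore be near 0.78 rad. Next, approach the handle.

```bash
python3 - <<'E'
from h import *
go([.4788,-.0726,.19],145);go([.4788,-.0726,.108],145)
E
```

```text
[0.0891 0.0021 0.1557] [-0.     -0.0003  0.0009]
[0.089  0.0021 0.3197] [-0.     -0.0003  0.0009]
```

Call:
play_rows --pt "0.05 0.001 0.02 0 0 0 0" --pt "0.089 0.002 0.08 0 0 0 0" --pt "0.089 0.002 0.155 0 0 0 0" --pt "0.089 0.002 0.155 0 0 0 0" --pt "0.089 0.002 0.155 0 0 0 0"

```text
clock: 6.55
position: [0.479, -0.0735, 0.1912]
tool_rot: [-3.141, -0.001, 2.532]
force: [-0.1, 0.3, 0.4]
grip_width: 0.0854
finger_force: 0.0
```

```bash
python3 - <<'E'
from h import *
print(observe()["position"]);go([.4788,-.0726,.108],145)
E
```

```text
[ 0.47896221 -0.07347873  0.19123478]
[0.0012 0.0014 0.1665] [-0.0003 -0.0003  0.0005]
```

Call:
play_rows --pt "0.001 0.001 0.06 0 0 0 0" --pt "0.001 0.001 0.12 0 0 0 0" --pt "0.001 0.001 0.166 0 0 0 0.3" --pt "0.001 0.001 0.166 0 0 0 0.6" --pt "0.001 0.001 0.166 0 0 0 0.75" --pt "0.001 0.001 0.166 0 0 0 0.75" --pt "0.001 0.001 0.166 0 0 0 0.75" --pt "0.001 0.001 0.166 0 0 0 0.75" --newtons 20

```text
clock: 7.35
position: [0.4789, -0.0732, 0.1087]
tool_rot: [3.141, 0.001, 2.531]
force: [-0.1, -0.3, -0.9]
grip_width: 0.0215
finger_force: 0.0
```

```bash
cat > st.py <<'E'
from h import *
o=observe();P=np.array([.577,-.1415]);d=o["position"][:2]-P;a=np.arctan2(d[1],d[0]);t=np.array([-np.sin(a),np.cos(a)])
print("clk",round(float(o["clock"]),2),"pos",np.round(o["position"],4),"r",round(np.hypot(*d),4),"lev",round(a-np.radians(145.1),4),"yaw",round(np.degrees(o["tool_rot"][2]),2),"Ft",round(o["force"][:2]@t,2),"F",np.round(o["force"],1),"w",np.round(o["grip_width"],4),o["finger_force"])
E
python3 st.py
```

```text
clk 7.35 pos [ 0.4789 -0.0732  0.1087] r 0.1195 lev 0.0008 yaw 145.02 Ft 0.34 F [-0.1 -0.3 -0.9] w 0.0215 0.0
```

Call:
play_rows --pt "-0.0003 -0.012 0 0 0 -0.024 0.75" --pt "-0.0012 -0.024 0 0 0 -0.048 0.75" --pt "-0.0012 -0.024 0 0 0 -0.048 0.75"

```text
clock: 7.65
position: [0.4729, -0.0829, 0.1085]
tool_rot: [3.14, 0.002, 2.634]
force: [3.9, 6.5, 1.8]
grip_width: 0.021
finger_force: 3.8
```

```bash
python3 st.py
```

```text
clk 7.65 pos [ 0.4729 -0.0829  0.1085] r 0.1194 lev 0.0965 yaw 150.91 Ft -7.61 F [3.9 6.5 1.8] w 0.021 3.836778402328491
```

Call:
play_rows --pt "-0.0001 -0.0082 0 0 0 -0.0162 0.75" --pt "-0.0001 -0.0082 0 0 0 -0.0162 0.75"

```text
clock: 7.85
position: [0.4712, -0.0861, 0.1085]
tool_rot: [3.14, 0.002, 2.668]
force: [3.8, 6.6, 2.1]
grip_width: 0.0216
finger_force: 3.7
```

Call:
play_rows --pt "-0.0001 -0.0082 0 0 0 -0.0162 0.75" --pt "-0.0001 -0.0082 0 0 0 -0.0162 0.75"

```text
clock: 8.05
position: [0.4694, -0.0899, 0.1085]
tool_rot: [3.14, 0.002, 2.701]
force: [3.2, 6.0, 2.2]
grip_width: 0.0216
finger_force: 3.4
```

Call:
play_rows --pt "-0.0001 -0.0082 0 0 0 -0.0162 0.75" --pt "-0.0001 -0.0082 0 0 0 -0.0162 0.75"

```text
clock: 8.25
position: [0.4675, -0.0939, 0.1085]
tool_rot: [3.14, 0.002, 2.735]
force: [3.0, 3.8, 2.9]
grip_width: 0.0214
finger_force: 2.3
```

Call:
play_rows --pt "-0.0001 -0.0082 0 0 0 -0.0162 0.75" --pt "-0.0001 -0.0082 0 0 0 -0.0162 0.75"

```text
clock: 8.45
position: [0.466, -0.0975, 0.1085]
tool_rot: [3.14, 0.002, 2.769]
force: [4.3, 7.8, 2.3]
grip_width: 0.0215
finger_force: 4.3
```

Call:
play_rows --pt "-0.0001 -0.0082 0 0 0 -0.0162 0.75" --pt "-0.0001 -0.0082 0 0 0 -0.0162 0.75"

```text
clock: 8.65
position: [0.4647, -0.1013, 0.1085]
tool_rot: [3.14, 0.002, 2.803]
force: [4.1, 7.2, 2.0]
grip_width: 0.0219
finger_force: 4.0
```

Call:
play_rows --pt "-0.0001 -0.0082 0 0 0 -0.0162 0.75" --pt "-0.0001 -0.0082 0 0 0 -0.0162 0.75"

```text
clock: 8.85
position: [0.4634, -0.1051, 0.1085]
tool_rot: [3.14, 0.002, 2.837]
force: [4.3, 7.4, 2.4]
grip_width: 0.0215
finger_force: 3.9
```

```bash
python3 st.py
```

```text
clk 8.85 pos [ 0.4634 -0.1051  0.1085] r 0.1193 lev 0.2987 yaw 162.56 Ft -8.3 F [4.3 7.4 2.4] w 0.0215 3.9186953008174896
```

First click felt at about 0.19 rad, as the picture predicted.

Call:
play_rows --pt "-0.0001 -0.0082 0 0 0 -0.0162 0.75" --pt "-0.0001 -0.0082 0 0 0 -0.0162 0.75"

```text
clock: 9.05
position: [0.4622, -0.109, 0.1085]
tool_rot: [3.14, 0.002, 2.871]
force: [4.3, 5.4, 2.1]
grip_width: 0.0213
finger_force: 3.5
```

Call:
play_rows --pt "-0.0001 -0.0082 0 0 0 -0.0162 0.75" --pt "-0.0001 -0.0082 0 0 0 -0.0162 0.75"

```text
clock: 9.25
position: [0.461, -0.1133, 0.1085]
tool_rot: [3.141, 0.002, 2.905]
force: [2.9, 4.2, 2.3]
grip_width: 0.0213
finger_force: 2.4
```

Call:
play_rows --pt "-0.0001 -0.0082 0 0 0 -0.0162 0.75" --pt "-0.0001 -0.0082 0 0 0 -0.0162 0.75"

```text
clock: 9.45
position: [0.4602, -0.1171, 0.1085]
tool_rot: [3.141, 0.002, 2.939]
force: [4.0, 7.4, 1.5]
grip_width: 0.0214
finger_force: 4.4
```

Call:
play_rows --pt "-0.0001 -0.0082 0 0 0 -0.0162 0.75" --pt "-0.0001 -0.0082 0 0 0 -0.0162 0.75"

```text
clock: 9.65
position: [0.4595, -0.121, 0.1085]
tool_rot: [3.141, 0.002, 2.973]
force: [5.0, 7.7, 2.7]
grip_width: 0.0213
finger_force: 4.1
```

Call:
play_rows --pt "-0.0001 -0.0082 0 0 0 -0.0162 0.75" --pt "-0.0001 -0.0082 0 0 0 -0.0162 0.75"

```text
clock: 9.85
position: [0.4589, -0.125, 0.1085]
tool_rot: [3.14, 0.002, 3.007]
force: [4.0, 7.2, 1.7]
grip_width: 0.0211
finger_force: 3.9
```

Call:
play_rows --pt "-0.0001 -0.0082 0 0 0 -0.0162 0.75" --pt "-0.0001 -0.0082 0 0 0 -0.0162 0.75"

```text
clock: 10.05
position: [0.4584, -0.1291, 0.1085]
tool_rot: [3.141, 0.003, 3.041]
force: [4.5, 6.2, 1.3]
grip_width: 0.0213
finger_force: 3.6
```

Call:
play_rows --pt "-0.0001 -0.0082 0 0 0 -0.0162 0.75" --pt "-0.0001 -0.0082 0 0 0 -0.0162 0.75"

```text
clock: 10.25
position: [0.4578, -0.1335, 0.1085]
tool_rot: [3.141, 0.002, 3.074]
force: [4.4, 5.3, 1.3]
grip_width: 0.0215
finger_force: 2.6
```

Call:
play_rows --pt "-0.0001 -0.0082 0 0 0 -0.0162 0.75" --pt "-0.0001 -0.0082 0 0 0 -0.0162 0.75"

```text
clock: 10.45
position: [0.4577, -0.1374, 0.1085]
tool_rot: [3.141, 0.002, 3.108]
force: [5.1, 9.4, 2.4]
grip_width: 0.0216
finger_force: 4.5
```

Call:
play_rows --pt "-0.0001 -0.0082 0 0 0 -0.0162 0.75" --pt "-0.0001 -0.0082 0 0 0 -0.0162 0.75"

```text
clock: 10.65
position: [0.4576, -0.1414, 0.1085]
tool_rot: [3.141, 0.002, -3.141]
force: [4.4, 8.7, 2.1]
grip_width: 0.021
finger_force: 4.2
```

```bash
python3 st.py
```

```text
clk 10.65 pos [ 0.4576 -0.1414  0.1085] r 0.1194 lev 0.6081 yaw -179.95 Ft -8.71 F [4.4 8.7 2.1] w 0.021 4.1630105674266815
```

Second click at 0.37, third at 0.54; the fourth should come at about 0.71.

Call:
play_rows --pt "-0.0001 -0.0082 0 0 0 -0.0162 0.75" --pt "-0.0001 -0.0082 0 0 0 -0.0162 0.75"

```text
clock: 10.85
position: [0.4577, -0.1453, 0.1085]
tool_rot: [3.141, 0.002, -3.106]
force: [4.5, 8.4, 1.8]
grip_width: 0.0213
finger_force: 4.1
```

Call:
play_rows --pt "-0.0001 -0.0082 0 0 0 -0.0162 0.75" --pt "-0.0001 -0.0082 0 0 0 -0.0162 0.75"

```text
clock: 11.05
position: [0.4579, -0.1495, 0.1085]
tool_rot: [3.141, 0.003, -3.073]
force: [4.2, 7.4, 1.1]
grip_width: 0.0212
finger_force: 3.7
```

Call:
play_rows --pt "-0.0001 -0.0082 0 0 0 -0.0162 0.75" --pt "-0.0001 -0.0082 0 0 0 -0.0162 0.75"

```text
clock: 11.25
position: [0.458, -0.1539, 0.1085]
tool_rot: [3.141, 0.002, -3.039]
force: [4.1, 5.9, 1.2]
grip_width: 0.0217
finger_force: 2.6
```

Call:
play_rows --pt "-0.0001 -0.0082 0 0 0 -0.0162 0.75" --pt "-0.0001 -0.0082 0 0 0 -0.0162 0.75"

```text
clock: 11.45
position: [0.4584, -0.1577, 0.1084]
tool_rot: [3.141, 0.002, -3.005]
force: [3.4, 9.8, 2.9]
grip_width: 0.0215
finger_force: 4.6
```

```bash
python3 st.py
```

```text
clk 11.45 pos [ 0.4584 -0.1577  0.1084] r 0.1197 lev -5.5384 yaw -172.17 Ft -9.26 F [3.4 9.8 2.9] w 0.0215 4.602403342723846
```

Fourth click felt (dip then jump). I'll seat it a touch deeper and close gently to hold.

Call:
play_rows --pt "0 -0.003 0 0 0 -0.006 0.75" --pt "0 -0.003 0 0 0 -0.006 0.85" --pt "0 -0.003 0 0 0 -0.006 0.85" --pt "0 -0.003 0 0 0 -0.006 0.85" --pt "0 -0.003 0 0 0 -0.006 0.85" --newtons 20

```text
clock: 11.95
position: [0.4585, -0.1587, 0.1085]
tool_rot: [3.141, 0.002, -2.993]
force: [1.7, 10.6, 5.7]
grip_width: 0.0177
finger_force: 21.2
```

```bash
python3 st.py; python3 - <<'E'
from h import *
im=grab_frame("top")[:,:,::-1];a=cv2.imread("pics/top0.png")
cv2.imwrite("pics/end.png",cv2.resize(im[130:300,220:420],None,fx=3,fy=3,interpolation=cv2.INTER_CUBIC))
E
python3 st.py
```

```text
clk 11.95 pos [ 0.4585 -0.1587  0.1085] r 0.1198 lev -5.5295 yaw -171.5 Ft -10.28 F [ 1.7 10.6  5.7] w 0.0177 21.196258664131165
clk 12.0 pos [ 0.4585 -0.1587  0.1085] r 0.1197 lev -5.5296 yaw -171.49 Ft -9.08 F [1.7 9.4 5.4] w 0.0175 21.195942163467407
```

View pics/end.png

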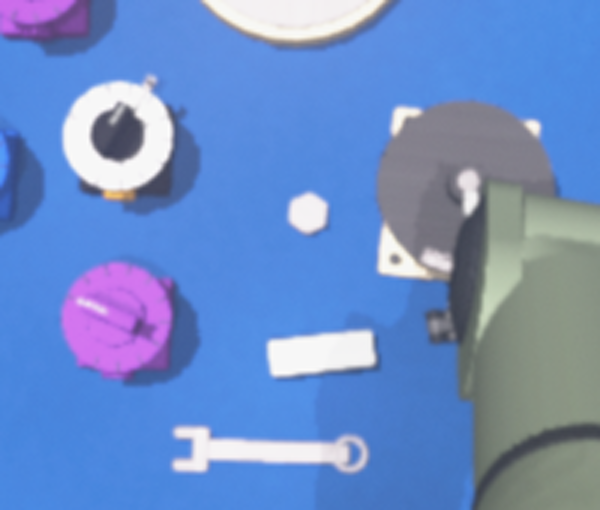

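The knob pointer is still at the tab (≈(150,85)), and the nut, offcut and spanner are undisturbed. The lever is held at about 0.754 rad, between the fourth and fifth crests.

```bash
python3 -c "
from workcell import *
print(job_done())"
```

```text
the job is handed in; nothing more can be done
None
```

The job is handed in: the feed knob's pointer stands at the tab, and the arm is holding the ratchet lever at its fourth click, about 0.75 rad, with the nut, offcut and spanner undisturbed in the last picture.

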